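Mount a moulded manifold plate in a sprung board holder

TASK

Mount the green manifold plate from the steel tray in the sprung board holder, block upwards, ready for inspection: push one end into either jaw against its spring with the other end held up, lower that end in front of the opposite jaw, and ease the plate back so that both V grooves hold it level and it centres between the springs, roughly square across the middle of the jaws; then let go. The plate is brittle and the bar's setting is not known exactly, so feel for the jaw, never push on the plate or the holder with more than about 15 N, and leave the other things on the bench where they are.

Things in the scene. Friction and masses are not known exactly. Their poses are not given: they have to be found in the camera images.
- plate: Green moulded plate, loose, 60 to 110 g, same end for end: 60 (x) x 120 (y) x 4 mm thick. On its middle a solid block 30 (x) x 36 (y) mm rises 24 mm above the top face (28 mm above the underside): take it by the faces 30 mm apart. Four stubs 9 mm across, 12 mm high at x +-17, y +-36 mm. Origin: centre of the underside; z up through the block. Starts flat in the tray.
- holder: Board holder, fixed: grey base 100 (x) x 110 (y) x 14 mm, pillar, clamp head, a cross bar along its y and on the bar two alike white jaws facing each other, at +y and -y. Origin: centre of the base's underside, on the bench; z up.
- clamp_head (a point): Middle of the clamp head (36 mm long, top 55 mm above the bench), fixed to the base. The 12 mm square bar, 230 mm long, top at 48 mm, runs through it with the jaws. Bar and jaws together were left clamped with the bar's middle anywhere up to 18 mm off this point along y: not measured, find the jaw by touch or sight. Bar ends carry 26 mm collars, screws to 65 mm high.
- groove_level (a point): Point fixed to the base, over its middle, at the height of the groove centres (85 mm). Each jaw head is 50 (x) x 20 (y) mm, 71.5 to 98.5 mm above the bench, with a level V groove along x in its inner face: 12 mm deep, mouth 14 mm high, sides 30 degrees from level. A plate end goes in 8.5 mm past the lip. Mounted: underside at 83 mm, each jaw pushed back 5 mm, 3.3 N.
- jaw_side (a point): Point fixed to the base: where the +y jaw's inner lip would rest if the bar were clamped at its middle (46.5 mm from the middle; the -y jaw mirrors it; lips 93 mm apart at rest). Each jaw slides outwards along the bar on its own spring: 1.8 N starts it, 0.3 N more per mm, hard stop at 23 mm. The other end passes the opposite lip once a jaw is pushed 19 to 22 mm.
- tray: Shallow open steel tray, fixed, 220 (x) x 190 (y) mm, rim 14 mm high and 3 mm thick, floor 3 mm thick. Origin: centre of its underside.
- tube_1: Loose moulded tube, 60 mm long (its y), 10 mm across with two 13 mm square collars, lying in the tray beside the plate; origin below its middle. Leave it alone.
- tube_2: Another such tube lying in the tray. Leave it alone.
- tube_3: Another such tube lying on the bench in front of the holder. Leave it alone.
- loupe: Black magnifying loupe, 38 mm across, 34 mm high, standing behind the holder; origin at its underside. Leave it alone.
- bottle: White bottle, 60 mm across, 160 mm high; origin at its underside. Leave it alone.
- jar: Clear jar with lid, 64 mm across, 60 mm high; origin at its underside. Leave it alone.
- tweezers: Steel tweezers, 125 mm long, lying flat, 8 mm high; origin at the underside near the middle. Leave them alone.
Not all that is in view belongs to the job. Several things have the shape of the plate; the one meant has the colours described above. Leave any purple look-alike of the holder alone.

How it is judged:
On the way:
1. one end of the plate is pressed into a jaw with the other end raised (angle between plate's own z axis and vertical above 0.07 rad and contact force between plate and holder above 1.5 N and height (world z) of plate above 0.07 m), for 0.2 s.
At the end, for the whole second after the job is handed in: The plate sits in both V grooves, block up, and is at rest: underside 80 to 86 mm above the bench, level within 0.04 rad, square to the bar within 0.06 rad, its middle within 8 mm of the bar's line and within 23 mm of the holder's middle along the bar, carried by the jaws (x of plate in the frame of holder between -0.008 and 0.008 m and y of plate in the frame of holder between -0.023 and 0.023 m and z of plate in the frame of holder between 0.08 and 0.086 m and angle between plate's own z axis and vertical below 0.04 rad and angle between the y axis of plate and the y axis of holder, either way round below 0.06 rad and contact force between plate and holder above 0.3 N and linear speed of plate below 0.01 m/s and angular speed of plate below 0.1 rad/s); the robot touches nothing.
It fails at once if the plate is forced: its contacts with the holder add up to more than 32 N (the two sides of a V groove double a push, so a push of about 15 N) (contact force between plate and holder above 32 N).
It fails at once if the gripper presses on the holder with more than 15 N (contact force between any of the fingers, the arm and holder above 15 N).
It fails at once if another thing on the bench is moved more than 30 mm (distance of any of tube_1, tube_2, tube_3, loupe, bottle, jar, tweezers from where it was at the start of the episode above 0.03 m).
It also fails if it takes over 46 s, if anything falls off the work surface, if the arm or the gripper's body presses on something with over 40 N, if the wrist force passes 120 N, or if a joint passes its speed limit or range.

ROBOT

A 7-joint arm with a two-finger parallel gripper is mounted at the origin on the work surface. World frame = base frame: x ahead of the robot, y to its left, z up, the work surface at z = 0. Lengths are in m, angles in rad, forces in N, time in s.
With the tool pointing down it reaches from about 0.4 to 0.85 m from the base axis. Payload 4.4 kg.
Tool frame: the origin (TCP) lies at the very end of the fingers, on their centre line; the grasp point (between the pads) lies 19 mm behind it; z points along the fingers, y is the line along which they close (so a half turn about z gives the same grasp; the last joint's range is limited). The gripper opens to 94 mm and grips with 3 to 60 N. Pads are 16 mm wide; open, the fingers measure 119 mm over their backs; the gripper's body (75 mm by 177 mm) begins 78 mm behind the grasp point.
Start: joints at [-1.182, 0.628, 0.038, 1.517, -0.027, 0.996, -0.02], TCP at [0.286, 0.584, 0.205] pointing down, gripper open.
Joint ranges: [-3.06, 3.06], [-0.37, 2.12], [-1.25, 1.32], [0.18, 2.47], [-1.1, 4.24], [0.23, 1.98], [-2.94, 2.94]. Speed limits (rad/s): [2.57, 2.57, 3.14, 3.14, 3.14, 3.14, 3.14].

INTERFACE

Orientations are given as a unit quaternion [x, y, z, w].
In Python, from cell import state, eyes, arm gives the robot as it stands.
- The arm moves only by the tool drive_tool, never from a script. Its argument "steps" is a list of rows, each a list of 5 numbers: the closure in counts, from 0 (fully open) to 255 (shut), then the shift along the world's x, y, z in cm, then the turn about the world's z in rad. In form: [[grip, dx, dy, dz, twist], ...]. A call has 1 to 10 rows; each row shifts and turns the commanded pose from where the row before left it; what a row does not reach is not made up. A row lasts 1/12 s, in which the tool goes at most 41.7 mm and 7.16 degrees, less where a joint would pass 70% of its speed; a pose out of reach is approached as far as the arm can. A call with a gripper value outside its range is refused whole. The fingers move at their own pace and stop on an object; "squeeze" is the grip in N (left out, the last holds). Time passes only in rows, so rows that do not move let the fingers close. It gives the time, the measured TCP pose, the force, the opening and the grip force at its end, in the units of the state.
- state(): the state, without advancing time (a new reading comes with each control period).
- eyes.get_image(name): name is "scene" or "top" or "wrist"; returns a dict with "color" (420x560x3 uint8, red, green, blue), "camera_matrix" (3x3 intrinsics, pixels), "rvec" (rotation vector, rad) and "tvec" (3), from world to camera coordinates, as OpenCV has them. Camera axes: x right, y down, z forward; pixel columns grow to the right and rows downward; lengths in m; the calibration is good to about 2 mm. The wrist camera is an equidistant fisheye: a pixel r from the principal point sees the ray r / f radians off the axis. A picture is of the moment at which its call begins. There is no depth.
- arm.finish_job(): hands the job in; it is judged then, once.
The state is a dict: "t": time; "joint_positions": joint angles; "joint_velocities": joint speeds; "joint_torque": joint torques, N m; "eef_pos": TCP position; "ee_rot": TCP orientation; "wrist_force": force on the tool from outside, world axes, zero at the start; "torque": the same for the moment, N m; "finger_gap": opening from 0.0 (shut) to 1.0 (fully open); "grip_force": force on a finger pad.
Only numpy, scipy, OpenCV 4.12 (cv2) and the standard library are available. Lean on these libraries where they do the work, as an engineer would, in place of code of your own. Each camera call takes 0.05 s, during which the arm holds its last target. There are 200 camera calls.

## Working session

There is one attempt and no reset: what is moved stays moved. The work goes in short steps, Python scripts to look and compute and a tool call to move; the robot and the scene stay as the last step left them, time stands still between calls to the robot, and variables do not carry over. Pictures are saved under pics/ and viewed, at most 10 in all, crops included, and the job is handed in when it is done.

Besides the shell and the picture viewer there is one more tool, called after "Call:" in YAML: its name, and indented under it one key for each argument. drive_tool: Moves the arm, as the interface text tells. Its arguments: {"type":"object","properties":{"steps":{"type":"array","items":{"type":"array","items":{"type":"number"}}},"squeeze":{"type":"number"}},"required":["steps"]}

```bash
mkdir -p pics; ls; cat > h.py <<'E'
import numpy as np,cv2
from cell import state,eyes,arm
def cam(n):
    d=eyes.get_image(n);K=np.array(d["camera_matrix"]);R=cv2.Rodrigues(np.array(d["rvec"],float))[0];t=np.array(d["tvec"],float).ravel()
    return d["color"],K,R,t
def ray(c,uv):
    _,K,R,t=c; v=np.linalg.inv(K)@np.array([uv[0],uv[1],1.]); return -R.T@t,R.T@v
def onz(c,uv,z):
    o,d=ray(c,uv); return o+d*(z-o[2])/d[2]
def proj(c,p):
    _,K,R,t=c; q=K@(R@np.array(p)+t); return q[:2]/q[2]
def save(c,n): cv2.imwrite("pics/"+n,cv2.cvtColor(c[0],cv2.COLOR_RGB2BGR))
E
python3 - <<'E'
from h import *
for n in("top","scene"):
    c=cam(n);save(c,n+".png");print(n,-c[2].T@c[3],c[1][0,0],np.round(c[2],2).tolist())
print(state())
E
```

```text
pics
top [0.14984594 0.00544353 1.61292444] 478.30264291335106 [[0.0, -1.0, 0.0], [-0.98, -0.01, -0.21], [0.21, -0.0, -0.98]]
scene [1.12088817 0.37679703 0.8983968 ] 415.33692229933826 [[-0.5, 0.86, -0.01], [0.64, 0.37, -0.67], [-0.58, -0.34, -0.74]]
{'t': 0.1, 'joint_positions': array([-1.18176816,  0.62922714,  0.03847648,  1.51825561, -0.02700946,
        0.99627383, -0.0199914 ]), 'joint_velocities': array([-5.91807820e-04, -2.04114441e-03,  7.28129960e-04, -3.30638231e-03,
       -1.33226354e-03, -1.48263911e-03,  2.35847353e-05]), 'joint_torque': array([ 1.74833523e-03, -5.50789726e+01,  1.14688743e+00, -1.87117302e+01,
       -5.22108853e-02,  1.92095933e-02,  3.47356831e-05]), 'eef_pos': array([0.28528048, 0.58340089, 0.20466777]), 'ee_rot': array([ 2.25469550e-01,  9.74249868e-01, -8.04144122e-04, -1.73133869e-04]), 'wrist_force': array([-1.58049611, -1.07994057, -0.4329557 ]), 'torque': array([ 0.05314226, -0.02709004, -0.01415017]), 'grip_force': 0.0, 'finger_gap': 0.9972827519965852}
```

View pics/top.png

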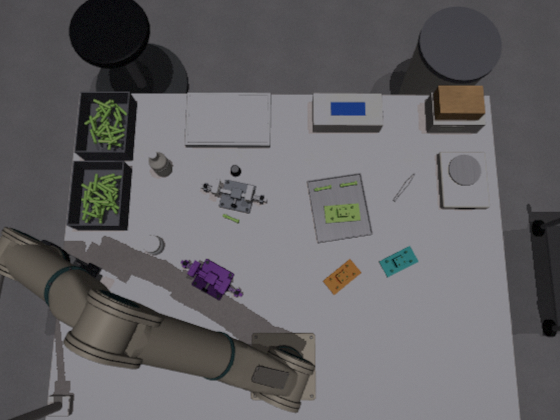

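View pics/scene.png

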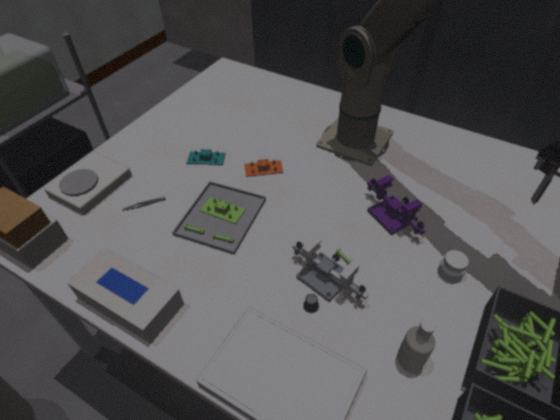

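The green plate is at top (342,213). The things it could be taken for are the orange plate (342,277), the teal plate (398,261), and the small green tubes at (322,188), (348,184) and (231,218). The grey holder is at (236,197) and its purple look-alike at (211,278). I choose the green plate in the tray and the grey holder, and check both in one crop.

```bash
python3 - <<'E'
from h import *
c=cam("top");im=c[0]
hsv=cv2.cvtColor(im,cv2.COLOR_RGB2HSV)
m=cv2.inRange(hsv,(30,90,80),(50,255,255))
n,l,s,ct=cv2.connectedComponentsWithStats(m)
for i in range(1,n):
    if s[i,4]>20 and s[i,0]>200:
        ys,xs=np.where(l==i);r=cv2.minAreaRect(np.c_[xs,ys].astype(np.float32));b=cv2.boxPoints(r)
        print(s[i],r,[onz(c,p,.007).round(3).tolist() for p in b],onz(c,r[0],.007))
cr=cv2.resize(im[160:250,190:390],None,fx=4,fy=4,interpolation=cv2.INTER_CUBIC)
cv2.imwrite("pics/crop.png",cr[...,::-1])
from scipy.spatial.transform import Rotation as R
print(R.from_quat(state()["ee_rot"]).as_matrix().round(3))
E
```

```text
[340 182  17   5  37] ((348.07513427734375, 183.98843383789062), (2.128800630569458, 16.270118713378906), 81.25383758544922) [[0.604, -0.195, 0.007], [0.613, -0.251, 0.007], [0.605, -0.252, 0.007], [0.596, -0.196, 0.007]] [ 0.60433368 -0.22328634  0.007     ]
[314 185  17   6  35] ((322.19024658203125, 187.88780212402344), (2.3746631145477295, 16.482955932617188), 77.90524291992188) [[0.588, -0.104, 0.007], [0.6, -0.16, 0.007], [0.592, -0.162, 0.007], [0.579, -0.106, 0.007]] [ 0.58978031 -0.13290475  0.007     ]
[324 204  36  19 537] ((341.6069030761719, 212.7827911376953), (16.27691650390625, 34.13169860839844), 85.2363510131836) [[0.525, -0.138, 0.007], [0.535, -0.256, 0.007], [0.478, -0.259, 0.007], [0.468, -0.142, 0.007]] [ 0.50152161 -0.19852575  0.007     ]
[223 215  16   8  37] ((230.4703826904297, 218.0709991455078), (16.15384864807129, 2.230769395828247), 22.61986541748047) [[0.488, 0.21, 0.007], [0.495, 0.207, 0.007], [0.474, 0.156, 0.007], [0.467, 0.158, 0.007]] [0.48096799 0.18289561 0.007     ]
[[-0.898  0.439 -0.001]
 [ 0.439  0.898 -0.001]
 [-0.    -0.001 -1.   ]]
```

View pics/crop.png

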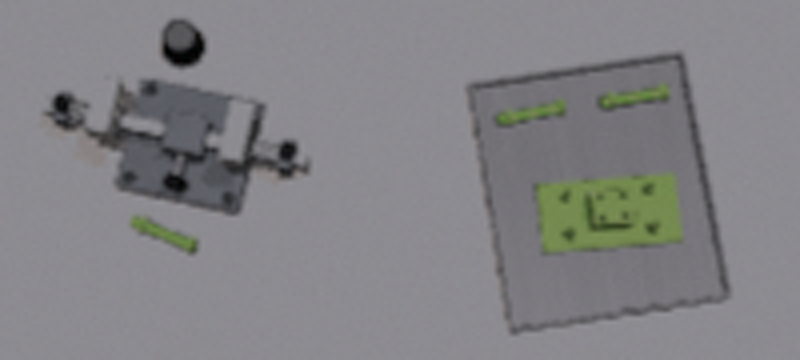

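Crop shows the green plate with its block at crop (610,212), lying in the tray, and the grey holder with its white jaws at crop (240,130) and (120,110). The choice is confirmed, so I'm moving over the plate.

Call:
drive_tool:
  steps:
    - [0,1,-3.9,0,-0.103]
    - [0,1,-3.9,0,-0.103]
    - [0,1,-3.9,0,-0.103]
    - [0,1,-3.9,0,-0.103]
    - [0,1,-3.9,0,-0.103]
    - [0,1,-3.9,0,-0.103]
    - [0,1,-3.9,0,-0.103]
    - [0,1,-3.9,0,-0.103]
    - [0,1,-3.9,0,-0.103]
    - [0,1,-3.9,0,-0.103]

```text
t: 0.98
eef_pos: [0.3855, 0.1921, 0.2056]
ee_rot: [0.678, 0.735, 0.0, -0.0]
wrist_force: [0.8, -0.3, -0.5]
finger_gap: 0.999
grip_force: 0.0
```

Call:
drive_tool:
  steps:
    - [0,1,-3.9,0,0]
    - [0,1,-3.9,0,0]
    - [0,1,-3.9,0,0]
    - [0,1,-3.9,0,0]
    - [0,1,-3.9,0,0]
    - [0,1,-3.9,0,0]
    - [0,1,-3.9,0,0]
    - [0,1,-3.9,0,0]
    - [0,1,-3.9,0,0]
    - [0,1,-3.9,0,0]

```text
t: 1.82
eef_pos: [0.4855, -0.1979, 0.2054]
ee_rot: [0.676, 0.737, 0.0, -0.0]
wrist_force: [0.2, 0.7, 0.7]
finger_gap: 0.996
grip_force: 0.0
```

Call:
drive_tool:
  steps:
    - [0,0,0,0,0]
    - [0,0,0,0,0]
    - [0,0,0,0,0]

```text
t: 2.07
eef_pos: [0.485, -0.1953, 0.205]
ee_rot: [0.676, 0.737, 0.0, -0.001]
wrist_force: [-0.4, 0.1, -0.3]
finger_gap: 1.001
grip_force: 0.0
```

```bash
cat >> h.py <<'E'
from scipy.spatial.transform import Rotation as Rot
def wray(c,uv):
    _,K,R,t=c; d=np.array([(uv[0]-K[0,2])/K[0,0],(uv[1]-K[1,2])/K[1,1]]); r=np.linalg.norm(d)
    v=np.array([*(d/max(r,1e-9)*np.sin(r)),np.cos(r)]); return -R.T@t,R.T@v
def wonz(c,uv,z):
    o,d=wray(c,uv); return o+d*(z-o[2])/d[2]
def wproj(c,p):
    _,K,R,t=c; q=R@np.array(p)+t; th=np.arctan2(np.hypot(q[0],q[1]),q[2]); u=q[:2]/np.hypot(q[0],q[1])*th
    return np.array([K[0,0]*u[0]+K[0,2],K[1,1]*u[1]+K[1,2]])
def st():
    s=state();M=Rot.from_quat(s["ee_rot"]).as_matrix()
    print("t",round(s["t"],2),"p",s["eef_pos"].round(4),"yaw_y",round(np.arctan2(M[1,1],M[0,1]),4),"tilt",M[:2,2].round(3),"F",s["wrist_force"].round(2),"T",s["torque"].round(3),"gap",round(s["finger_gap"],3),"g",round(s["grip_force"],1)); return s
E
python3 - <<'E'
from h import *
st()
c=cam("wrist");save(c,"w1.png");hsv=cv2.cvtColor(c[0],cv2.COLOR_RGB2HSV)
m=cv2.inRange(hsv,(30,90,60),(50,255,255))
n,l,s,ct=cv2.connectedComponentsWithStats(m)
i=1+np.argmax(s[1:,4]);ys,xs=np.where(l==i);print(s[i])
P=np.array([wonz(c,p,.007)[:2] for p in zip(xs,ys)]);r=cv2.minAreaRect(P.astype(np.float32)*1000);print(r)
print(-c[2].T@c[3],c[1][0])
E
```

```text
t 2.07 p [ 0.485  -0.1953  0.205 ] yaw_y 0.0858 tilt [-0.001  0.001] F [-0.45  0.06 -0.32] T [-0.057  0.071 -0.005] gap 1.001 g 0.0
[ 275  141   51   98 4871]
((503.7433776855469, -199.04727172851562), (59.4755859375, 119.26557922363281), 4.816546440124512)
[ 0.47873421 -0.11712095  0.38412677] [325.1922621    0.         284.30134961]
```

View pics/w1.png

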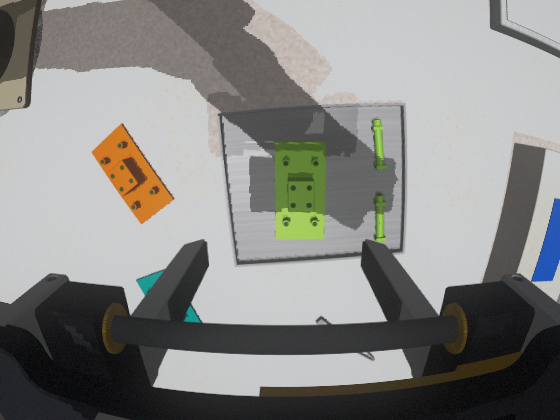

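Plate centre is (0.504,-0.199), yaw 0.084 and size 59x119 mm, which matches the description. Descending.

Call:
drive_tool:
  steps:
    - [0,0.95,-0.2,-3,0]
    - [0,0.95,-0.2,-4,0]
    - [0,0,0,-4,0]
    - [0,0,0,-3,0]
    - [0,0,0,-2,0]
    - [0,0,0,-1.5,0]
    - [0,0,0,-1,0]
    - [0,0,0,-0.5,0]
    - [0,0,0,0,0]

```text
t: 2.87
eef_pos: [0.5043, -0.1988, 0.015]
ee_rot: [0.675, 0.737, -0.0, -0.001]
wrist_force: [-0.5, -1.0, 0.4]
finger_gap: 1.001
grip_force: 0.0
```

```bash
python3 - <<'E'
from h import *
st()
E
```

```text
t 2.87 p [ 0.5043 -0.1988  0.015 ] yaw_y 0.0876 tilt [-0.001  0.001] F [-0.53 -1.01  0.38] T [-0.059  0.064 -0.01 ] gap 1.001 g 0.0
```

Call:
drive_tool:
  squeeze: 15
  steps:
    - [0,0,0,-0.5,0]
    - [255,0,0,0,0]
    - [255,0,0,0,0]
    - [255,0,0,0,0]
    - [255,0,0,0,0]
    - [255,0,0,0,0]
    - [255,0,0,0,0]
    - [255,0,0,0,0]
    - [255,0,0,0,0]

```text
t: 3.62
eef_pos: [0.5045, -0.2001, 0.0105]
ee_rot: [0.676, 0.737, 0.0, 0.0]
wrist_force: [-0.6, -1.0, 0.1]
finger_gap: 0.467
grip_force: 0.0
```

```bash
python3 - <<'E'
from h import *
st()
# holder from top view: base dark-grey contour, bar/jaws
c=cam("top");im=c[0]
cv2.imwrite("pics/hold.png",cv2.resize(im[165:225,190:280],None,fx=8,fy=8,interpolation=cv2.INTER_CUBIC)[...,::-1])
E
```

```text
t 3.62 p [ 0.5045 -0.2001  0.0105] yaw_y 0.086 tilt [0. 0.] F [-0.55 -1.03  0.09] T [-0.088  0.07  -0.009] gap 0.467 g 0.0
```

View pics/hold.png

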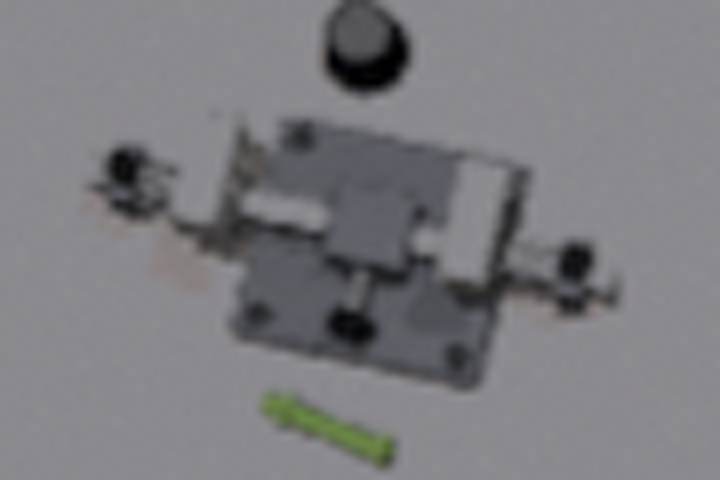

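Call:
drive_tool:
  steps:
    - [255,0,0,0,0]
    - [255,0,0,0,0]
    - [255,0,0,0,0]
    - [255,0,0,0,0]

```text
t: 4.0
eef_pos: [0.5044, -0.2, 0.0105]
ee_rot: [0.676, 0.737, -0.0, -0.0]
wrist_force: [-0.4, -0.0, 0.7]
finger_gap: 0.321
grip_force: 15.0
```

```bash
python3 - <<'E'
from h import *
st()
c=cam("top")
f=lambda u,v,z: onz(c,(190+u/8-.5+.06,165+v/8-.5+.06),z)
for n,u,v,z in [("jawL",205,165,.0985),("jawR",475,222,.0985),("jawR inner top",455,160,.0985),("jawR inner bot",442,288,.0985),("jawL in top",238,120,.0985),("head",368,228,.055),("colL",128,163,.065),("colR",577,258,.065),("baseTL",283,118,.014),("baseTR",530,165,.014),("baseBR",472,388,.014),("baseBL",230,338,.014)]:
    print(n,f(u,v,z).round(4))
E
```

```text
t 4.0 p [ 0.5044 -0.2     0.0105] yaw_y 0.086 tilt [-0.  0.] F [-0.44 -0.04  0.69] T [-0.003  0.141 -0.037] gap 0.321 g 15.0
jawL [0.572  0.226  0.0985]
jawR [0.5484 0.1148 0.0985]
jawR inner top [0.5747 0.1236 0.0985]
jawR inner bot [0.5206 0.1277 0.0985]
jawL in top [0.5913 0.2131 0.0985]
head [0.557  0.1629 0.055 ]
colL [0.582  0.2632 0.065 ]
colR [0.542  0.0744 0.065 ]
baseTL [0.6169 0.2052 0.014 ]
baseTR [0.5963 0.0976 0.014 ]
baseBR [0.4973 0.1208 0.014 ]
baseBL [0.5187 0.2249 0.014 ]
```

The grip is confirmed: 30 mm gap, 15 N. Holder centre is (0.557,0.162), yaw −0.206. The bar is about 8 mm towards +y, so the lips are at about +54 and −39 mm from the centre. Carrying the plate there.

Call:
drive_tool:
  steps:
    - [255,0,0,1,0]
    - [255,0,0,2,0]
    - [255,0,0,3,0]
    - [255,0,0,3,0]
    - [255,0,0.5,3,0]
    - [255,0.4,2,2.5,-0.0584]
    - [255,0.5,3,1,-0.0584]
    - [255,0.6,3.5,0,-0.0584]
    - [255,0.6,3.5,0,-0.0584]
    - [255,0.6,3.5,0,-0.0584]

```text
t: 4.88
eef_pos: [0.5316, -0.0385, 0.1666]
ee_rot: [0.777, 0.629, 0.001, 0.0]
wrist_force: [-0.5, 0.4, -0.5]
finger_gap: 0.316
grip_force: 15.0
```

Call:
drive_tool:
  steps:
    - [255,0.6,3.5,0,0]
    - [255,0.6,3.5,0,0]
    - [255,0.6,3.5,0,0]
    - [255,0.6,3.5,0,0]
    - [255,0.6,3.5,0,0]
    - [255,0.5,3,0,0]
    - [255,0.3,1.5,0,0]
    - [255,0,0.5,0,0]
    - [255,0,0,0,0]
    - [255,0,0,0,0]

```text
t: 5.72
eef_pos: [0.5693, 0.1824, 0.1657]
ee_rot: [0.777, 0.63, -0.001, 0.001]
wrist_force: [-1.2, -0.0, -1.0]
finger_gap: 0.321
grip_force: 15.0
```

```bash
python3 - <<'E'
from h import *
st()
c=cam("wrist");save(c,"w2.png")
E
```

```text
t 5.72 p [0.5693 0.1824 0.1657] yaw_y -0.2083 tilt [-0.    -0.002] F [-1.21 -0.04 -0.96] T [-0.098  0.057  0.001] gap 0.321 g 15.0
```

View pics/w2.png

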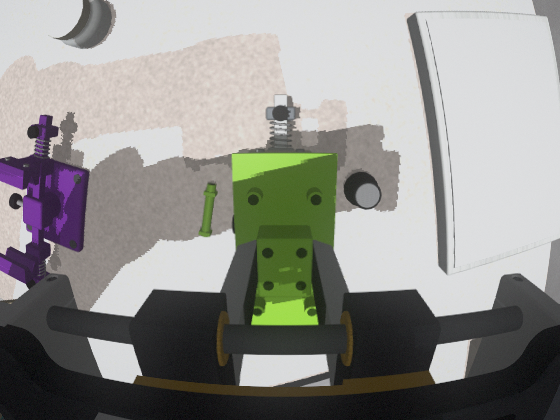

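Wrist view: the plate is held level, with its far (+y) end edge at row 153, columns 232–338. The +y collar shows beyond it at (281,110). I'll measure the tilt from that edge, and check the bar line from the collar.

```bash
cat >> h.py <<'E'
from scipy.optimize import brentq
B=np.array([.5573,.1621]);U=np.array([.2046,.9789]);X=np.array([.9789,-.2046])
HP=.017
def rel(p): d=np.array(p[:2])-B; return (d@U*1000).round(1),(d@X*1000).round(1)
def ptilt(c,s):
    hsv=cv2.cvtColor(c[0],cv2.COLOR_RGB2HSV);m=cv2.inRange(hsv,(30,90,40),(50,255,255))
    n,l,q,_=cv2.connectedComponentsWithStats(m);i=1+np.argmax(q[1:,4]);l=(l==i)
    rows=[np.where(l[:,k])[0].min() for k in range(270,300)];row=np.median(rows)
    M=Rot.from_quat(s["ee_rot"]).as_matrix();ax=np.array([M[0,1],M[1,1],0]);yy=np.array([-ax[1],ax[0],0]);z=np.array([0,0,1.])
    piv=s["eef_pos"]+z*(HP-.0075)
    P=lambda th:piv+yy*(.06*np.cos(th)-(.004-HP)*np.sin(th))+z*(.06*np.sin(th)+(.004-HP)*np.cos(th))
    f=lambda th:wproj(c,P(th))[1]-row
    ths=np.linspace(-.5,.6,12);v=[f(t) for t in ths]
    r=[brentq(f,a,b) for a,b,x,y in zip(ths,ths[1:],v,v[1:]) if x*y<0]
    w=np.where(l[int(row)+6])[0]
    print("row",row,"cols",w.min(),w.max(),"tilt",np.round(r,3),"zpred0",wproj(c,P(0)).round(1))
E
python3 - <<'E'
from h import *
s=st();c=cam("wrist");ptilt(c,s);print(rel(s["eef_pos"]),"collar",rel(wonz(c,(281,112),.065)))
E
```

```text
t 5.77 p [0.5694 0.1819 0.1658] yaw_y -0.2094 tilt [-0.    -0.002] F [-0.6  -0.11 -0.63] T [-0.114  0.05  -0.049] gap 0.319 g 15.0
row 153.0 cols 232 336 tilt [-0.034  0.25 ] zpred0 [283.9 152.5]
(np.float64(21.8), np.float64(7.8)) collar (np.float64(106.7), np.float64(5.5))
```

Call:
drive_tool:
  steps:
    - [255,-0.3,0.35,-0.5,0]
    - [255,-0.33,0.36,-1.5,0]
    - [255,0,0,-1.5,0]
    - [255,0,0,-1,0]
    - [255,0,0,-0.6,0]
    - [255,0,0,0,0]
    - [255,0,0,0,0]

```text
t: 6.4
eef_pos: [0.5634, 0.1915, 0.1145]
ee_rot: [0.776, 0.63, -0.0, 0.0]
wrist_force: [-0.0, -0.4, -1.5]
finger_gap: 0.319
grip_force: 15.0
```

```bash
python3 - <<'E'
from h import *
s=st();c=cam("wrist");ptilt(c,s);print(rel(s["eef_pos"]))
E
```

```text
t 6.4 p [0.5634 0.1915 0.1145] yaw_y -0.2069 tilt [-0. -0.] F [-0.04 -0.44 -1.5 ] T [-0.104  0.068 -0.034] gap 0.319 g 15.0
row 153.0 cols 232 336 tilt [-0.032  0.251] zpred0 [283.9 152.6]
(np.float64(30.0), np.float64(-0.0))
```

Call:
drive_tool:
  steps:
    - [255,0.2,0,-0.4,0]
    - [255,0,0,-0.3,0]
    - [255,0,0,-0.1,0]
    - [255,0,0,-0.1,0]
    - [255,0,0,-0.1,0]
    - [255,0,0,0,0]

```text
t: 6.95
eef_pos: [0.5652, 0.1917, 0.1051]
ee_rot: [0.776, 0.631, -0.0, -0.0]
wrist_force: [-1.4, -0.7, 3.3]
finger_gap: 0.319
grip_force: 15.0
```

```bash
python3 - <<'E'
from h import *
s=st()
E
```

```text
t 6.95 p [0.5652 0.1917 0.1051] yaw_y -0.2063 tilt [-0.  0.] F [-1.37 -0.67  3.3 ] T [-0.19   0.415  0.05 ] gap 0.319 g 15.0
```

Call:
drive_tool:
  steps:
    - [255,0,0,-0.1,0]
    - [255,0,0,0,0]

```text
t: 7.12
eef_pos: [0.5652, 0.1916, 0.1041]
ee_rot: [0.776, 0.631, -0.0, 0.0]
wrist_force: [-1.7, -1.6, 5.6]
finger_gap: 0.32
grip_force: 15.0
```

Call:
drive_tool:
  steps:
    - [255,0,0,-0.1,0]
    - [255,0,0,0,0]

```text
t: 7.28
eef_pos: [0.5652, 0.1915, 0.1032]
ee_rot: [0.776, 0.631, 0.0, 0.0]
wrist_force: [-2.0, -0.9, 4.8]
finger_gap: 0.32
grip_force: 15.0
```

Call:
drive_tool:
  steps:
    - [255,0,0,-0.1,0]
    - [255,0,0,-0.05,0]
    - [255,0,0,0,0]

```text
t: 7.53
eef_pos: [0.5652, 0.1914, 0.1017]
ee_rot: [0.776, 0.631, -0.0, 0.0]
wrist_force: [-1.9, -1.3, 5.9]
finger_gap: 0.316
grip_force: 15.0
```

```bash
python3 - <<'E'
from h import *
s=st();c=cam("wrist");ptilt(c,s);print(rel(s["eef_pos"]));save(c,"w3.png")
c=cam("scene");p=proj(c,[.56,.17,.09]).astype(int);print(p)
a=c[0][p[1]-50:p[1]+50,p[0]-65:p[0]+65];cv2.imwrite("pics/s3.png",cv2.resize(a,None,fx=6,fy=6,interpolation=cv2.INTER_CUBIC)[...,::-1])
E
```

```text
t 7.53 p [0.5652 0.1914 0.1017] yaw_y -0.2064 tilt [ 0. -0.] F [-1.95 -1.27  5.94] T [-0.376  0.585  0.047] gap 0.316 g 15.0
row 152.0 cols 229 339 tilt [0.07  0.155] zpred0 [284.  152.6]
(np.float64(30.3), np.float64(1.7))
[330 257]
```

View pics/s3.png

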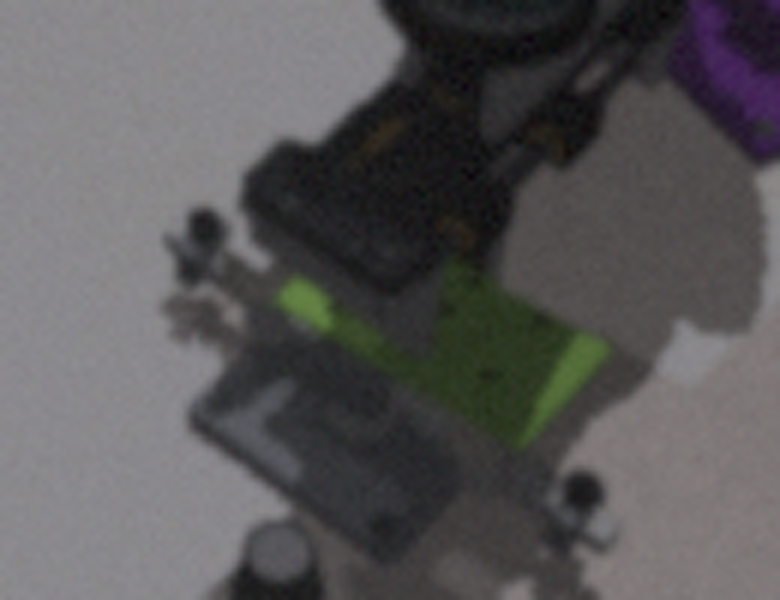

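The plate has tilted about 0.17 rad with its +y end raised, and the −y end sits between the jaws. Now I'm feeling for the −y jaw.

Call:
drive_tool:
  steps:
    - [255,-0.1,-0.49,0,0]
    - [255,-0.1,-0.49,0,0]
    - [255,-0.06,-0.29,0,0]
    - [255,0,0,0,0]

```text
t: 7.97
eef_pos: [0.5626, 0.179, 0.1008]
ee_rot: [0.776, 0.63, 0.0, -0.0]
wrist_force: [0.4, 1.2, -2.2]
finger_gap: 0.316
grip_force: 15.0
```

Call:
drive_tool:
  steps:
    - [255,-0.04,-0.2,0,0]
    - [255,-0.04,-0.2,0,0]
    - [255,0,0,0,0]

```text
t: 8.22
eef_pos: [0.5617, 0.1757, 0.1008]
ee_rot: [0.776, 0.631, 0.0, -0.0]
wrist_force: [0.4, 2.0, -2.4]
finger_gap: 0.318
grip_force: 15.0
```

Call:
drive_tool:
  steps:
    - [255,-0.04,-0.2,0,0]
    - [255,-0.04,-0.2,0,0]
    - [255,0,0,0,0]

```text
t: 8.47
eef_pos: [0.5608, 0.171, 0.1009]
ee_rot: [0.776, 0.631, -0.0, -0.0]
wrist_force: [1.1, 2.1, -2.9]
finger_gap: 0.314
grip_force: 15.0
```

Call:
drive_tool:
  steps:
    - [255,-0.04,-0.2,0,0]
    - [255,-0.04,-0.2,0,0]
    - [255,0,0,0,0]

```text
t: 8.72
eef_pos: [0.5601, 0.1668, 0.1011]
ee_rot: [0.776, 0.63, -0.0, 0.0]
wrist_force: [0.8, 2.9, -1.9]
finger_gap: 0.316
grip_force: 15.0
```

Call:
drive_tool:
  steps:
    - [255,-0.06,-0.29,0,0]
    - [255,-0.06,-0.29,0,0]
    - [255,-0.04,-0.2,0,0]
    - [255,0,0,0,0]

```text
t: 9.05
eef_pos: [0.5586, 0.1596, 0.1012]
ee_rot: [0.776, 0.631, 0.0, -0.0]
wrist_force: [0.3, 4.6, -1.6]
finger_gap: 0.318
grip_force: 15.0
```

Call:
drive_tool:
  steps:
    - [255,-0.06,-0.29,0,0]
    - [255,-0.06,-0.29,0,0]
    - [255,0,0,0,0]

```text
t: 9.3
eef_pos: [0.5575, 0.1545, 0.1013]
ee_rot: [0.776, 0.631, 0.001, -0.0]
wrist_force: [-1.1, 7.5, -2.1]
finger_gap: 0.316
grip_force: 15.0
```

```bash
python3 - <<'E'
from h import *
s=st();c=cam("wrist");ptilt(c,s);print(rel(s["eef_pos"]),"Falong",s["wrist_force"][:2]@U);save(c,"w4.png")
E
```

```text
t 9.3 p [0.5575 0.1545 0.1013] yaw_y -0.206 tilt [0.    0.002] F [-1.14  7.54 -2.14] T [ 1.693 -0.057 -0.054] gap 0.316 g 15.0
row 150.0 cols 228 341 tilt [] zpred0 [283.9 152.6]
(np.float64(-7.4), np.float64(1.8)) Falong 7.143353905204872
```

View pics/w4.png

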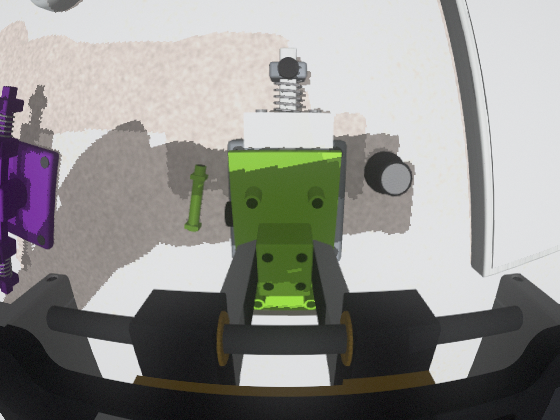

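Wrist view: the +y jaw's white top now shows beyond the plate's raised end (edge row 150), with its far edge at row ~112, columns 245–333. The loupe and tube are untouched.

```bash
python3 - <<'E'
from h import *
s=st();c=cam("wrist")
hsv=cv2.cvtColor(c[0],cv2.COLOR_RGB2HSV)
for x in (255,270,315,325):
    print(x,[ (r,int(hsv[r,x,0]),int(hsv[r,x,1]),int(hsv[r,x,2])) for r in (106,109,111,113,115,143,146,148,150,152)])
for uv in [(245,112.5),(333,112.5),(232,145),(339,145)]:
    print(uv,rel(wonz(c,uv,.0985)))
print(rel(s["eef_pos"]))
M=Rot.from_quat(s["ee_rot"]).as_matrix()
for th in(.1,.15,.2,.25,.3):
    z=np.array([0,0,1.]);yy=np.array([.2046,.9789,0]);xx=np.array([.9789,-.2046,0]);piv=s["eef_pos"]+z*.0095
    P=piv+yy*(.06*np.cos(th)+.013*np.sin(th))+z*(.06*np.sin(th)-.013*np.cos(th))
    P2=piv+yy*(.06*np.cos(th)+.017*np.sin(th))+z*(.06*np.sin(th)-.017*np.cos(th))
    P3=piv+yy*(-.06*np.cos(th)+.017*np.sin(th))+z*(-.06*np.sin(th)-.017*np.cos(th))
    a=[wproj(c,P+xx*q) for q in(-.03,.03)];print(th,np.round(a,1).tolist(),"s,z of +y under",rel(P2),P2[2].round(4),"-y",rel(P3),P3[2].round(4))
E
```

```text
t 9.35 p [0.5576 0.1549 0.1013] yaw_y -0.2057 tilt [0.    0.002] F [ 1.68  6.66 -0.17] T [ 1.618 -0.039 -0.05 ] gap 0.318 g 15.0
255 [(106, 15, 16, 227), (109, 13, 18, 221), (111, 12, 16, 212), (113, 90, 1, 226), (115, 105, 2, 227), (143, 100, 3, 228), (146, 120, 1, 225), (148, 30, 9, 108), (150, 43, 110, 104), (152, 44, 152, 171)]
270 [(106, 12, 17, 221), (109, 13, 16, 222), (111, 17, 17, 133), (113, 120, 1, 227), (115, 105, 2, 227), (143, 75, 2, 228), (146, 90, 2, 226), (148, 80, 4, 171), (150, 45, 105, 107), (152, 44, 151, 177)]
315 [(106, 75, 2, 228), (109, 13, 15, 151), (111, 120, 4, 184), (113, 100, 4, 191), (115, 110, 3, 228), (143, 105, 2, 227), (146, 90, 1, 226), (148, 27, 19, 122), (150, 45, 98, 101), (152, 44, 151, 171)]
325 [(106, 105, 2, 227), (109, 120, 1, 227), (111, 150, 3, 199), (113, 0, 3, 196), (115, 105, 2, 227), (143, 105, 2, 226), (146, 40, 7, 226), (148, 35, 7, 224), (150, 45, 94, 108), (152, 44, 148, 183)]
(245, 112.5) (np.float64(75.8), np.float64(-19.8))
(333, 112.5) (np.float64(75.9), np.float64(29.0))
(232, 145) (np.float64(57.6), np.float64(-27.5))
(339, 145) (np.float64(57.7), np.float64(32.7))
(np.float64(-7.0), np.float64(1.7))
0.1 [[229.2, 152.3], [338.7, 152.4]] s,z of +y under (np.float64(54.4), np.float64(1.7)) 0.0999 -y (np.float64(-65.0), np.float64(1.7)) 0.0879
0.15 [[228.3, 152.4], [339.6, 152.5]] s,z of +y under (np.float64(54.8), np.float64(1.7)) 0.1029 -y (np.float64(-63.8), np.float64(1.7)) 0.085
0.2 [[227.3, 152.8], [340.6, 152.8]] s,z of +y under (np.float64(55.2), np.float64(1.7)) 0.106 -y (np.float64(-62.5), np.float64(1.7)) 0.0822
0.25 [[226.3, 153.4], [341.6, 153.5]] s,z of +y under (np.float64(55.3), np.float64(1.7)) 0.1092 -y (np.float64(-61.0), np.float64(1.7)) 0.0795
0.3 [[225.2, 154.4], [342.6, 154.5]] s,z of +y under (np.float64(55.3), np.float64(1.7)) 0.1123 -y (np.float64(-59.3), np.float64(1.7)) 0.0768
```

Call:
drive_tool:
  steps:
    - [255,-0.03,-0.15,0,0]
    - [255,0,0,-0.15,0]
    - [255,0,0,-0.15,0]
    - [255,0,0,-0.15,0]
    - [255,0,0,0,0]

```text
t: 9.82
eef_pos: [0.5575, 0.154, 0.0972]
ee_rot: [0.776, 0.631, 0.001, -0.001]
wrist_force: [-0.5, 6.4, 3.8]
finger_gap: 0.322
grip_force: 15.0
```

```bash
python3 - <<'E'
from h import *
s=st();print(rel(s["eef_pos"]),"Falong",s["wrist_force"][:2]@U);c=cam("wrist");ptilt(c,s)
s=state();print(s["wrist_force"])
E
```

```text
t 9.82 p [0.5575 0.154  0.0972] yaw_y -0.2049 tilt [0.001 0.002] F [-0.53  6.37  3.82] T [ 1.549  0.216 -0.069] gap 0.322 g 15.0
(np.float64(-7.9), np.float64(1.8)) Falong 6.125904360580991
row 148.0 cols 229 340 tilt [] zpred0 [283.9 152.5]
[-0.88620386  6.75121457  3.08170678]
```

```bash
python3 - <<'E'
from h import *
s=st();c=cam("wrist");im=c[0]
hsv=cv2.cvtColor(im,cv2.COLOR_RGB2HSV)
for x in(260,280,320): print(x,[tuple(int(q) for q in hsv[r,x]) for r in range(140,154)])
for x in(236,334): print(x,[tuple(int(q) for q in hsv[r,x]) for r in range(140,154)])
for z in(.095,.1,.105,.11):
    o=[wonz(c,(u,148.5),z) for u in(229.5,340)];print(z,rel(o[0]),"width",np.linalg.norm(o[0]-o[1]).round(4))
E
```

```text
t 9.87 p [0.5575 0.154  0.0973] yaw_y -0.205 tilt [0.001 0.002] F [-0.89  6.75  3.08] T [ 1.546  0.19  -0.1  ] gap 0.313 g 15.0
260 [(105, 2, 227), (105, 2, 228), (90, 1, 227), (90, 2, 226), (105, 2, 228), (100, 3, 228), (80, 3, 224), (46, 21, 185), (44, 121, 118), (43, 144, 174), (43, 150, 213), (44, 149, 214), (43, 148, 213), (44, 150, 211)]
280 [(0, 0, 226), (90, 1, 227), (90, 1, 226), (90, 1, 227), (60, 1, 227), (75, 2, 228), (53, 5, 210), (41, 55, 112), (45, 124, 123), (44, 146, 180), (44, 151, 213), (44, 150, 211), (44, 150, 211), (44, 151, 210)]
320 [(90, 2, 228), (90, 1, 226), (105, 2, 227), (120, 2, 227), (105, 2, 227), (105, 2, 227), (24, 14, 179), (26, 24, 160), (45, 122, 107), (42, 137, 149), (41, 139, 227), (41, 142, 224), (43, 153, 207), (43, 153, 207)]
236 [(96, 12, 106), (99, 14, 124), (107, 13, 136), (106, 19, 149), (108, 16, 160), (105, 17, 151), (98, 9, 108), (46, 29, 96), (45, 103, 104), (43, 139, 154), (43, 149, 211), (43, 150, 213), (43, 150, 212), (43, 150, 211)]
334 [(100, 6, 132), (90, 8, 126), (100, 13, 120), (96, 10, 125), (102, 10, 129), (98, 9, 117), (96, 11, 113), (60, 3, 82), (45, 105, 100), (43, 130, 131), (41, 142, 223), (41, 140, 227), (41, 142, 226), (41, 141, 226)]
0.095 (np.float64(54.8), np.float64(-28.8)) width 0.0621
0.1 (np.float64(55.2), np.float64(-28.0)) width 0.0604
0.105 (np.float64(55.6), np.float64(-27.1)) width 0.0587
0.11 (np.float64(56.1), np.float64(-26.3)) width 0.057
```

Call:
drive_tool:
  steps:
    - [255,-0.03,-0.13,0,0]
    - [255,0,0,0,0]
    - [255,0,0.05,-0.15,0]
    - [255,0,0,0,0]

```text
t: 10.25
eef_pos: [0.5573, 0.1534, 0.0958]
ee_rot: [0.776, 0.631, 0.001, -0.001]
wrist_force: [-0.4, 6.9, 4.5]
finger_gap: 0.319
grip_force: 15.0
```

```bash
python3 - <<'E'
from h import *
s=st();print(rel(s["eef_pos"]),"Falong",s["wrist_force"][:2]@U);c=cam("wrist")
hsv=cv2.cvtColor(c[0],cv2.COLOR_RGB2HSV)
for x in(280,236): print(x,[tuple(int(q) for q in hsv[r,x]) for r in range(138,152)])
E
```

```text
t 10.25 p [0.5573 0.1534 0.0958] yaw_y -0.2048 tilt [0.001 0.003] F [-0.4   6.85  4.49] T [ 1.61   0.178 -0.057] gap 0.319 g 15.0
(np.float64(-8.5), np.float64(1.8)) Falong 6.623985597073581
280 [(90, 1, 227), (90, 1, 226), (60, 1, 227), (0, 0, 227), (90, 1, 226), (0, 0, 226), (90, 1, 226), (90, 2, 223), (53, 6, 180), (45, 124, 119), (44, 143, 182), (43, 149, 216), (44, 149, 217), (43, 147, 217)]
236 [(38, 10, 103), (100, 8, 96), (103, 15, 117), (101, 15, 133), (103, 16, 145), (106, 18, 158), (104, 17, 161), (95, 13, 116), (80, 8, 97), (45, 94, 100), (44, 135, 153), (43, 150, 214), (43, 152, 217), (43, 149, 217)]
```

```bash
cat >> h.py <<'E'
def edge(c,rows=(149,150,151,152)):
    hsv=cv2.cvtColor(c[0],cv2.COLOR_RGB2HSV).astype(int);out=[]
    for r in rows:
        sat=np.where((hsv[r,:,0]>35)&(hsv[r,:,0]<52),hsv[r,:,1],0)
        w=np.where(sat>75)[0];w=w[(w>200)&(w<370)];out.append((r,int(w.min()),int(w.max())))
    return out
def zwidth(c,row,a,b):
    f=lambda z:np.linalg.norm(wonz(c,(a,row),z)-wonz(c,(b,row),z))-.06
    z=brentq(f,.03,.2);return round(z,4),rel(wonz(c,((a+b)/2,row),z))
E
python3 - <<'E'
from h import *
s=st();c=cam("wrist");e=edge(c);print(e)
for r,a,b in e: print(zwidth(c,r,a-.5,b+.5))
cv2.imwrite("pics/w5.png",cv2.resize(c[0][90:210,200:370],None,fx=4.5,fy=4.5,interpolation=cv2.INTER_CUBIC)[...,::-1])
E
```

```text
t 10.3 p [0.5573 0.1533 0.0959] yaw_y -0.2049 tilt [0.001 0.003] F [-2.02  7.47  3.54] T [ 1.597  0.213 -0.024] gap 0.319 g 15.0
[(149, 230, 340), (150, 230, 340), (151, 230, 340), (152, 229, 340)]
(0.1007, (np.float64(54.2), np.float64(2.3)))
(0.1008, (np.float64(53.7), np.float64(2.3)))
(0.1008, (np.float64(53.1), np.float64(2.3)))
(0.1025, (np.float64(52.8), np.float64(2.1)))
```

View pics/w5.png

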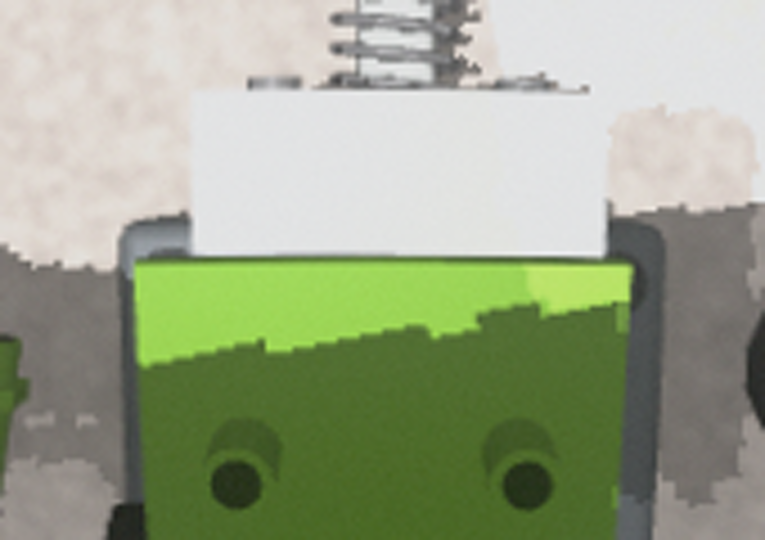

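```bash
python3 - <<'E'
from h import *
c=cam("wrist");g=c[0].astype(int).sum(2)
for x in(255,270,320): print([(r,g[r,x]) for r in list(range(106,114))+list(range(143,150))])
for r in(109.6,145.5,146.4,147): print(r,rel(wonz(c,(285,r),.0985)))
E
```

```text
[(106, np.int64(625)), (107, np.int64(472)), (108, np.int64(344)), (109, np.int64(408)), (110, np.int64(631)), (111, np.int64(681)), (112, np.int64(681)), (113, np.int64(681)), (143, np.int64(682)), (144, np.int64(679)), (145, np.int64(677)), (146, np.int64(614)), (147, np.int64(251)), (148, np.int64(373)), (149, np.int64(473))]
[(106, np.int64(647)), (107, np.int64(648)), (108, np.int64(644)), (109, np.int64(511)), (110, np.int64(667)), (111, np.int64(681)), (112, np.int64(681)), (113, np.int64(680)), (143, np.int64(681)), (144, np.int64(681)), (145, np.int64(667)), (146, np.int64(525)), (147, np.int64(279)), (148, np.int64(386)), (149, np.int64(471))]
[(106, np.int64(452)), (107, np.int64(431)), (108, np.int64(404)), (109, np.int64(398)), (110, np.int64(575)), (111, np.int64(679)), (112, np.int64(679)), (113, np.int64(683)), (143, np.int64(681)), (144, np.int64(679)), (145, np.int64(680)), (146, np.int64(678)), (147, np.int64(247)), (148, np.int64(328)), (149, np.int64(524))]
109.6 (np.float64(75.4), np.float64(2.3))
145.5 (np.float64(55.9), np.float64(2.3))
146.4 (np.float64(55.4), np.float64(2.3))
147 (np.float64(55.1), np.float64(2.3))
```

The full 20 mm of the jaw top is visible, so the raised end is just inside the lip (s≈54.5 against lip 55.5). I'll push about 1 mm more for clearance and go on lowering.

Call:
drive_tool:
  steps:
    - [255,-0.02,-0.1,0,0]
    - [255,-0.01,-0.05,0,0]
    - [255,0,0,-0.12,0]
    - [255,0,0,0,0]

```text
t: 10.73
eef_pos: [0.5571, 0.152, 0.0947]
ee_rot: [0.776, 0.631, 0.001, -0.001]
wrist_force: [0.4, 7.3, 4.1]
finger_gap: 0.317
grip_force: 15.0
```

```bash
cat >> h.py <<'E'
def chk():
    s=st();print(rel(s["eef_pos"]),"Falong",(s["wrist_force"][:2]@U).round(2));c=cam("wrist");g=c[0].astype(int).sum(2);s=c
    for x in(260,315): print([(r,int(g[r,x])) for r in list(range(106,113))+list(range(142,152))])
    for r,a,b in edge(c): print(r,a,b,zwidth(c,r,a-.5,b+.5))
E
python3 -c "from h import *;chk()"
```

```text
t 10.73 p [0.5571 0.152  0.0947] yaw_y -0.2049 tilt [0.001 0.003] F [0.35 7.33 4.12] T [ 1.656  0.175 -0.046] gap 0.317 g 15.0
(np.float64(-9.9), np.float64(1.8)) Falong 7.25
[(106, 583), (107, 642), (108, 681), (109, 682), (110, 684), (111, 680), (112, 683), (142, 679), (143, 677), (144, 517), (145, 442), (146, 253), (147, 333), (148, 481), (149, 479), (150, 474), (151, 475)]
[(106, 526), (107, 581), (108, 680), (109, 681), (110, 678), (111, 684), (112, 681), (142, 677), (143, 676), (144, 490), (145, 314), (146, 262), (147, 310), (148, 459), (149, 456), (150, 462), (151, 453)]
149 230 339 (0.0979, (np.float64(52.7), np.float64(2.1)))
150 230 339 (0.098, (np.float64(52.1), np.float64(2.1)))
151 230 339 (0.0981, (np.float64(51.6), np.float64(2.1)))
152 230 339 (0.0981, (np.float64(51.1), np.float64(2.1)))
```

Call:
drive_tool:
  steps:
    - [255,0,0,-0.12,0]
    - [255,0,0.04,-0.12,0]
    - [255,0,0.04,-0.1,0]
    - [255,0,0,0,0]

```text
t: 11.12
eef_pos: [0.5572, 0.1527, 0.0912]
ee_rot: [0.776, 0.631, 0.001, -0.001]
wrist_force: [0.0, 8.5, 4.2]
finger_gap: 0.321
grip_force: 15.0
```

```bash
python3 -c "from h import *;chk()"
```

```text
t 11.12 p [0.5572 0.1527 0.0912] yaw_y -0.2047 tilt [0.002 0.003] F [0.01 8.48 4.15] T [ 1.609  0.112 -0.072] gap 0.321 g 15.0
(np.float64(-9.2), np.float64(1.8)) Falong 8.31
[(106, 546), (107, 535), (108, 638), (109, 684), (110, 681), (111, 680), (112, 684), (142, 681), (143, 681), (144, 682), (145, 676), (146, 548), (147, 506), (148, 503), (149, 502), (150, 503), (151, 502)]
[(106, 487), (107, 479), (108, 526), (109, 649), (110, 687), (111, 683), (112, 680), (142, 676), (143, 676), (144, 676), (145, 674), (146, 597), (147, 523), (148, 480), (149, 484), (150, 482), (151, 484)]
149 231 338 (0.0911, (np.float64(53.1), np.float64(2.0)))
150 231 338 (0.0912, (np.float64(52.6), np.float64(2.0)))
151 231 338 (0.0913, (np.float64(52.0), np.float64(2.0)))
152 231 338 (0.0913, (np.float64(51.5), np.float64(2.0)))
```

Call:
drive_tool:
  steps:
    - [255,0,0,-0.12,0]
    - [255,0,0,0,0]
    - [255,0.06,0.29,0,0]
    - [255,0,0,0,0]

```text
t: 11.5
eef_pos: [0.5578, 0.1556, 0.0901]
ee_rot: [0.776, 0.631, 0.001, -0.0]
wrist_force: [0.4, 6.3, 3.8]
finger_gap: 0.319
grip_force: 15.0
```

```bash
python3 -c "from h import *;chk()"
```

```text
t 11.5 p [0.5578 0.1556 0.0901] yaw_y -0.2046 tilt [0.002 0.002] F [0.38 6.31 3.8 ] T [ 1.389  0.141 -0.077] gap 0.319 g 15.0
(np.float64(-6.2), np.float64(1.9)) Falong 6.26
[(106, 642), (107, 638), (108, 640), (109, 636), (110, 600), (111, 537), (112, 477), (142, 684), (143, 682), (144, 681), (145, 683), (146, 682), (147, 680), (148, 680), (149, 682), (150, 682), (151, 654)]
[(106, 683), (107, 681), (108, 678), (109, 584), (110, 444), (111, 472), (112, 474), (142, 681), (143, 684), (144, 680), (145, 680), (146, 679), (147, 676), (148, 676), (149, 677), (150, 678), (151, 656)]
149 231 338 (0.0899, (np.float64(56.1), np.float64(2.1)))
150 231 338 (0.09, (np.float64(55.5), np.float64(2.1)))
151 231 338 (0.0901, (np.float64(55.0), np.float64(2.1)))
152 231 338 (0.0902, (np.float64(54.4), np.float64(2.1)))
```

The +y lip now covers the plate end, so it is entering the groove. Easing on until the springs balance.

Call:
drive_tool:
  steps:
    - [255,0.06,0.29,0,0]
    - [255,0.06,0.29,0,0]
    - [255,0,0,0,0]

```text
t: 11.8
eef_pos: [0.5587, 0.1599, 0.0896]
ee_rot: [0.776, 0.631, 0.0, 0.0]
wrist_force: [-0.2, 4.9, 2.9]
finger_gap: 0.318
grip_force: 15.0
```

Call:
drive_tool:
  steps:
    - [255,0.05,0.25,0,0]
    - [255,0.05,0.25,0,0]
    - [255,0,0,0,0]

```text
t: 12.05
eef_pos: [0.5596, 0.1638, 0.0892]
ee_rot: [0.776, 0.631, -0.0, 0.001]
wrist_force: [-0.4, 0.8, 2.0]
finger_gap: 0.316
grip_force: 15.0
```

```bash
python3 -c "from h import *;chk()"
```

```text
t 12.05 p [0.5596 0.1638 0.0892] yaw_y -0.2061 tilt [ 0.    -0.001] F [-0.39  0.75  1.97] T [ 0.131  0.064 -0.06 ] gap 0.316 g 15.0
(np.float64(2.1), np.float64(1.9)) Falong 0.66
[(106, 667), (107, 661), (108, 661), (109, 652), (110, 647), (111, 639), (112, 635), (142, 685), (143, 685), (144, 685), (145, 683), (146, 683), (147, 683), (148, 683), (149, 682), (150, 684), (151, 686)]
[(106, 684), (107, 684), (108, 687), (109, 684), (110, 684), (111, 684), (112, 686), (142, 683), (143, 681), (144, 684), (145, 679), (146, 678), (147, 678), (148, 674), (149, 677), (150, 680), (151, 679)]
149 231 337 (0.0871, (np.float64(64.3), np.float64(1.9)))
150 231 337 (0.0872, (np.float64(63.7), np.float64(1.9)))
151 231 337 (0.0873, (np.float64(63.2), np.float64(1.9)))
152 231 337 (0.0874, (np.float64(62.6), np.float64(1.9)))
```

Call:
drive_tool:
  steps:
    - [255,0.02,0.12,0.05,0]
    - [255,0,0,0,0]
    - [255,0,0,0,0]

```text
t: 12.35
eef_pos: [0.5597, 0.1647, 0.0893]
ee_rot: [0.776, 0.63, -0.0, 0.001]
wrist_force: [2.5, 0.6, -3.8]
finger_gap: 0.322
grip_force: 15.0
```

```bash
python3 - <<'E'
from h import *
s=st();print(rel(s["eef_pos"]));c=cam("wrist");save(c,"w6.png")
E
```

```text
t 12.35 p [0.5597 0.1647 0.0893] yaw_y -0.2067 tilt [ 0.    -0.001] F [ 2.47  0.59 -3.76] T [-0.22  -0.331  0.01 ] gap 0.322 g 15.0
(np.float64(3.0), np.float64(1.8))
```

View pics/w6.png

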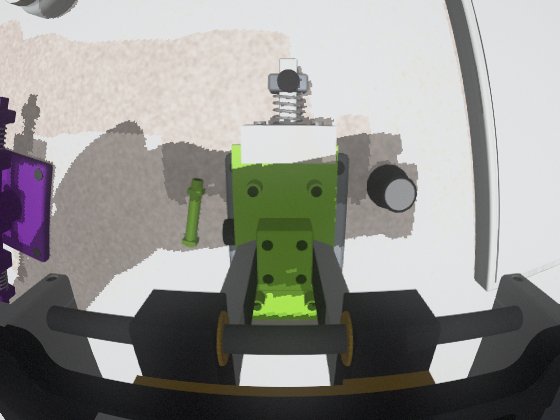

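Wrist view: the plate's +y end sits under the white jaw (jaw columns 241–337, plate about 233–338), level and nearly centred. Relieving the load, then releasing softly.

Call:
drive_tool:
  squeeze: 4
  steps:
    - [255,0,0,-0.03,0]
    - [255,0,0,0,0]
    - [255,0,0,0,0]
    - [255,0,0,0,0]

```text
t: 12.73
eef_pos: [0.5598, 0.1654, 0.0893]
ee_rot: [0.776, 0.631, 0.0, 0.0]
wrist_force: [2.3, -0.0, -3.8]
finger_gap: 0.321
grip_force: 4.0
```

```bash
python3 -c "from h import *;s=st();print(rel(s['eef_pos']))"
```

```text
t 12.73 p [0.5598 0.1654 0.0893] yaw_y -0.2063 tilt [ 0.001 -0.   ] F [ 2.33 -0.   -3.83] T [-0.176 -0.566 -0.035] gap 0.321 g 4.0
(np.float64(3.7), np.float64(1.8))
```

Call:
drive_tool:
  steps:
    - [160,0,0,0,0]
    - [150,0,0,0,0]
    - [140,0,0,0,0]
    - [130,0,0,0,0]
    - [120,0,0,0,0]
    - [110,0,0,0,0]
    - [110,0,0,0,0]

```text
t: 13.32
eef_pos: [0.5594, 0.1657, 0.0894]
ee_rot: [0.776, 0.631, -0.0, -0.0]
wrist_force: [0.4, 0.2, 0.3]
finger_gap: 0.566
grip_force: 0.0
```

Released and clear. Raising the gripper, then checking from above.

Call:
drive_tool:
  steps:
    - [110,0,0,0.5,0]
    - [110,0,0,1.5,0]
    - [110,0,0,3,0]
    - [110,0,0,3,0]
    - [110,0,0,2,0]
    - [110,-1,-3,0,0]
    - [110,-1,-3,0,0]
    - [110,-0.5,-2,0,0]
    - [110,0,0,0,0]
    - [110,0,0,0,0]

```text
t: 14.15
eef_pos: [0.5346, 0.0846, 0.1901]
ee_rot: [0.777, 0.63, 0.0, 0.0]
wrist_force: [0.2, -0.3, -0.2]
finger_gap: 0.568
grip_force: 0.0
```

```bash
python3 - <<'E'
from h import *
s=st()
for k in range(2):
    c=cam("wrist");hsv=cv2.cvtColor(c[0],cv2.COLOR_RGB2HSV);m=cv2.inRange(hsv,(30,90,40),(52,255,255))
    n,l,q,_=cv2.connectedComponentsWithStats(m);i=1+np.argmax(q[1:,4]);print(q[i])
    ys,xs=np.where(l==i)
    P=np.array([rel(wonz(c,p,.087)) for p in zip(xs,ys)],np.float32)
    print("rect s,x mm",cv2.minAreaRect(P),P.min(0),P.max(0))
w=cv2.inRange(hsv,(0,0,190),(180,8,255));
for x in range(-20,21,20):
    line=[(sv,hsv[tuple(wproj(c,np.r_[B+U*sv/1000+X*x/1000,.0985])[::-1].astype(int))].tolist()) for sv in range(-75,90,4)]
    print(x,[(a,b[1],b[2]) for a,b in line])
E
```

```text
t 14.15 p [0.5346 0.0846 0.1901] yaw_y -0.2087 tilt [0.001 0.   ] F [ 0.24 -0.32 -0.24] T [0.017 0.01  0.019] gap 0.568 g 0.0
[ 258   40   71  136 8384]
rect s,x mm ((9.249992370605469, 1.6499958038330078), (119.29998779296875, 60.49999237060547), 0.0) [-50.4 -28.6] [68.9 31.9]
[ 259   42   70  136 8404]
rect s,x mm ((8.949993133544922, 1.849996566772461), (119.09998321533203, 60.299991607666016), 0.0) [-50.6 -28.3] [68.5 32. ]
-20 [(-75, 4, 217), (-71, 14, 141), (-67, 21, 145), (-63, 15, 138), (-59, 27, 113), (-55, 23, 113), (-51, 20, 113), (-47, 25, 111), (-43, 23, 109), (-39, 150, 102), (-35, 141, 105), (-31, 142, 106), (-27, 142, 106), (-23, 150, 104), (-19, 145, 167), (-15, 145, 215), (-11, 145, 215), (-7, 145, 218), (-3, 141, 217), (1, 142, 216), (5, 141, 217), (9, 140, 219), (13, 143, 218), (17, 142, 217), (21, 142, 218), (25, 143, 217), (29, 144, 218), (33, 145, 215), (37, 141, 215), (41, 143, 216), (45, 145, 215), (49, 147, 213), (53, 143, 214), (57, 144, 213), (61, 20, 216), (65, 16, 217), (69, 9, 216), (73, 2, 217), (77, 2, 216), (81, 4, 215), (85, 4, 216), (89, 5, 217)]
0
[... 617 characters left out ...]
81, 4, 197), (85, 2, 114), (89, 5, 50)]
20 [(-75, 2, 217), (-71, 19, 144), (-67, 20, 143), (-63, 17, 134), (-59, 23, 113), (-55, 20, 112), (-51, 23, 111), (-47, 19, 110), (-43, 28, 102), (-39, 151, 103), (-35, 149, 103), (-31, 152, 94), (-27, 109, 54), (-23, 145, 93), (-19, 153, 105), (-15, 151, 154), (-11, 149, 211), (-7, 151, 210), (-3, 151, 210), (1, 147, 211), (5, 129, 218), (9, 129, 217), (13, 129, 216), (17, 129, 218), (21, 132, 201), (25, 130, 217), (29, 133, 217), (33, 135, 216), (37, 133, 217), (41, 131, 198), (45, 115, 109), (49, 137, 211), (53, 137, 216), (57, 138, 142), (61, 5, 217), (65, 4, 217), (69, 2, 217), (73, 6, 217), (77, 5, 216), (81, 4, 216), (85, 2, 217), (89, 5, 217)]
```

The plate shows between the two lips (about −41 to +60 mm). Its centre is at 9 mm along the bar and 1.8 mm across, it lies square, and it is not moving. Handing in.

```bash
python3 -c "
from h import *
print(arm.finish_job())"
```

```text
the job is handed in; nothing more can be done
None
```

The green plate is mounted in both V grooves of the grey holder, block up, released and handed in. In the last wrist-camera check it lay square, about 9 mm along the bar from the holder's middle and 2 mm across, though I inferred level and height from the fit rather than measuring them; no verdict came back.

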